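# Tuck the flap of the gingerbread gift tin

### The job

One of the two gingerbread gift tins is still open, its sprung flap standing up. Using the fingertips only, fold that flap over flat against its spring and, while pressing it down, push it fully home so that its edge is tucked beneath the retaining lip and the flap stays shut when you take your hand away. Do not pinch the flap, lift the tin or shove it along the table, and leave the shut tin and everything else where it is.

Things in the scene. Friction and masses are not known exactly. Their poses are not given: they have to be found in the camera images.
- tin: the open metal gift tin, 170 mm (its x) x 150 mm (its y), loose, about 1.6 kg; origin at the centre of its underside, z up. Flat deck on top, 60 mm up, with a 90 x 100 mm mouth. The flap's hinge line is parallel to the tin's y at x = -50 mm (plus the flap_slide value), z = 65 mm; the flap folds over towards the tin's +x. Hinge brackets, 72 mm high, at y = +-68 mm
- lip_edge (a point): middle of the open edge of the retaining lip, half-way up its 4 mm thickness: x = 38 mm, z = 71 mm in the tin. The lip is a fixed plate over the deck, x = 38 to 66 mm, 126 mm wide, underside 69 mm above the table, open towards the hinge and closed behind; the flap's edge goes beneath it
- flap (a joint): flap angle in rad: 0 = folded over flat, 1.57 = upright, 2.3 = its stop, leaning back away from the lip. A spring (0.05 N m/rad, at rest at 1.9) opens it again if it is let go before it is tucked; to hold it flat by the ridge takes about 2 N. Its hinge stops at 0, so pressing harder does no harm
- flap_slide (a joint): how far the hinge has slid in its slots towards the lip, m: 0 = back, 0.022 = fully home. Starts near 0, slides stiffly (3 N), stays where left. At 0 the flat flap's edge is 6 mm short of the lip; fully home it is 16 mm beneath. If slid forward before it is flat, the flap lands on top of the lip
- flap_edge (a point): middle of the flap's free edge, 82 mm from the hinge line, half-way through its thickness
- flap_ridge (a point): middle of the top of the finger ridge on the flap's outer face (away from the lip; on top when flat). The ridge is parallel to the hinge, 80 mm long, 7 mm wide, 8 mm proud, its middle 59.5 mm from the hinge line: 50 mm of plain face between hinge and ridge is left for a fingertip to press on and push against the ridge
- flap_face: the flap's metal plate with the ridge: from 6 to 82 mm from the hinge line, 110 mm wide, 4 mm thick. Origin on the hinge line at half its width and thickness; its x points to the free edge, z out of the outer face (up when flat)
- flap_lining: paper-coloured lining on the flap's inner face, 2 mm thick, 54 x 98 mm; same origin and axes as flap_face
- shut_tin: a second tin of the same kind and size, already shut with its flap tucked; origin at the centre of its underside. It is to be left alone. Which of the two stands to the left varies
- sprinkles: a lidded jar of sprinkles, 44 mm across, 85 mm tall, standing between the two tins; origin at the centre of its underside; to be left alone
- mug: a blue mug, 80 mm across, 92 mm tall, beyond the tins; origin at the centre of its underside; to be left alone
- bowl: a white bowl, 140 mm across, 85 mm tall, at the left; origin at the centre of its underside; to be left alone
- ginger_man: a gingerbread man lying flat, about 100 x 90 mm, 8 mm thick, nearer the robot than the tins; origin at the centre of its underside; to be left alone
- tree_cookie: a gingerbread tree lying flat, about 110 x 75 mm, 8 mm thick; origin at the centre of its underside; to be left alone
- star_cookie: a six-pointed gingerbread star lying flat, 74 mm across, 8 mm thick; origin at the centre of its underside; to be left alone
- cutter: a round steel cookie cutter, 68 mm across, 25 mm tall; origin at the centre of its underside; to be left alone
Things that resemble listed ones, but are neither listed nor needed, are in the scene too. Leave any green or pink look-alike of the tin alone.

How it is judged:
By the outcome, as a careful person would: the job done as asked, in the order asked, and still so for the second after the job is handed in, with the robot touching nothing.
It also fails if it takes over 38 s, if anything falls off the work surface, if the arm or the gripper's body presses on something with over 40 N, if the wrist force passes 120 N, or if a joint passes its speed limit or range.

### The arm

A 6-joint arm with a two-finger parallel gripper is mounted at the origin on the work surface. World frame = base frame: x ahead of the robot, y to its left, z up, the work surface at z = 0. Lengths are in m, angles in rad, forces in N, time in s.
With the tool pointing down it reaches from about 0.325 to 0.9 m from the base axis. Payload 6.1 kg.
Tool frame: the origin (TCP) lies midway between the tips of the shut fingers; the grasp point (between the pads) lies 19 mm behind it (r.hold_point_z is the z of the grasp point in the tool frame, in m); z points along the fingers, y is the line along which they close (so a half turn about z gives the same grasp; the last joint's range is limited). The gripper opens to 87 mm and grips with 3 to 60 N. Pads are 19 mm wide; open, the fingers measure 117 mm over their backs; the gripper's body (75 mm by 190 mm) begins 51 mm behind the grasp point.
Start: joints at [1.024, 0.22, 1.526, -0, 1.395, -0.126], TCP at [0.255, 0.57, 0.223] pointing down, gripper open.
Joint ranges: [-2.98, 2.98], [-0.91, 2.08], [0.09, 2.57], [-1.24, 4.39], [0.2, 2.65], [-2.68, 2.68]. Speed limits (rad/s): [2.57, 2.57, 3.01, 3.14, 3.14, 3.14].

### API

Orientations are given as a unit quaternion [w, x, y, z].
In Python, from cell import status, get_image, ticket, r gives the robot as it stands. The module is installed in compiled form; this text tells all that it offers.
- The arm moves only by the shell command python3 -m creep 'ROWS' [FORCE]. ROWS is JSON, a list of rows, each a list of 7 numbers: the opening, from 0 (shut) to 1 (fully open), then the shift along the tool's x, y, z normalised to -1 to 1, where 1 is 0.15 m, then the turn, a rotation vector about the tool's x, y, z normalised to -1 to 1, where 1 is 90 degrees. In form: [[fingers, x, y, z, ax, ay, az], ...]. A call has 1 to 20 rows; each row is the pose to reach, as a shift and turn from the pose commanded when the call began, along the tool's axes at that moment; what a row does not reach only later rows make up. A row lasts 1/10 s, in which the tool goes at most 50 mm and 8.59 degrees, less where a joint would pass 70% of its speed; a pose out of reach is approached as far as the arm can. A call with a number of a shift or a turn outside -1 to 1 is refused whole. A call with a gripper value outside its range is refused whole. The fingers move at their own pace and stop on an object; FORCE is the grip in N (left out, the last holds). Time passes only in rows, so rows that repeat a pose let the fingers close. It gives the time, the measured TCP pose, the force, the opening and the grip force at its end, in the units of the state.
- status.read_state(): the state, without advancing time (a new reading comes with each control period).
- get_image(name): name is "scene" or "top" or "wrist"; returns a dict with "frame" (420x560x3 uint8, red, green, blue), "K" (3x3 intrinsics, pixels), "R" (3x3) and "t" (3): a world point X has camera coordinates R X + t. Camera axes: x right, y down, z forward; pixel columns grow to the right and rows downward; lengths in m; the calibration is good to about 2 mm. A picture is of the moment at which its call begins. There is no depth.
- ticket.close_job(): hands the job in; it is judged then, once.
The state is a dict: "clock": time; "joint_pos": joint angles; "qvel": joint speeds; "joint_torque": joint torques, N m; "ee_pos": TCP position; "ee_rot": TCP orientation; "wrist_force": force on the tool from outside, world axes, zero at the start; "wrist_torque": the same for the moment, N m; "opening": finger opening in m; "grasp_force": force on a finger pad.
Only numpy, scipy, OpenCV 4.12 (cv2) and the standard library are available. Lean on these libraries where they do the work, as an engineer would, in place of code of your own. Each camera call takes 0.05 s, during which the arm holds its last target. There are 200 camera calls.

## Working session

There is one attempt and no reset: what is moved stays moved. The work goes in short steps, Python scripts to look and compute and a shell command to move; the robot and the scene stay as the last step left them, time stands still between calls to the robot, and variables do not carry over. Pictures are saved under pics/ and viewed, at most 10 in all, crops included, and the job is handed in when it is done.

```bash
mkdir -p pics; python3 - <<'E'
from cell import status,get_image,r
import cv2,numpy as np
for n in("scene","top"):
    d=get_image(n);cv2.imwrite(f"pics/{n}0.png",d["frame"][:,:,::-1]);print(n,d["K"].tolist(),d["R"].tolist(),d["t"].tolist())
print(status.read_state())
E
```

```text
scene [[462.28154817004366, 0.0, 280.3156063986], [0.0, 462.28154817004366, 205.3006855063229], [0.0, 0.0, 1.0]] [[-0.46398275165665465, 0.8858379257000919, -0.00334298616168305], [0.7047028169181221, 0.3668161794885964, -0.6073218506632654], [-0.5367624670119763, -0.2841426751770101, -0.7944488618850614]] [0.2736141267407801, -0.30360412252514274, 1.5046319917167361]
top [[379.23762817727254, 0.0, 273.0740659802391], [0.0, 379.23762817727254, 209.3453380698756], [0.0, 0.0, 1.0]] [[-0.00858685086561527, -0.9998385186812276, 0.015786150687865413], [-0.9966363175722329, 0.007270543840447904, -0.08162836325887715], [0.08150040790248086, -0.016433981671902805, -0.9965378105010052]] [-0.025841688152953176, 0.5068976577304957, 1.2744268414326148]
{'clock': 0.1, 'joint_pos': array([ 1.02393875e+00,  2.21138860e-01,  1.52749872e+00, -4.78777122e-06,
        1.39469672e+00, -1.26097528e-01]), 'qvel': array([ 9.76834670e-05, -3.21581776e-04, -1.89749067e-03,  1.54539899e-03,
       -8.39953136e-05, -4.49432068e-04]), 'joint_torque': array([ 9.17706202e-04, -4.95943201e+01, -3.88518620e+01,  7.02034263e-02,
        5.15583612e-02,  1.33696003e-05]), 'ee_pos': array([0.25499505, 0.5700047 , 0.22155078]), 'ee_rot': array([-2.85290944e-04,  2.08831072e-01,  9.77951341e-01, -8.22770310e-04]), 'wrist_force': array([-0.03773458,  0.41547798,  0.54958494]), 'wrist_torque': array([-0.02645858,  0.00044247,  0.03216646]), 'grasp_force': 0.0, 'opening': 0.08670701964051244}
```

View pics/scene0.png

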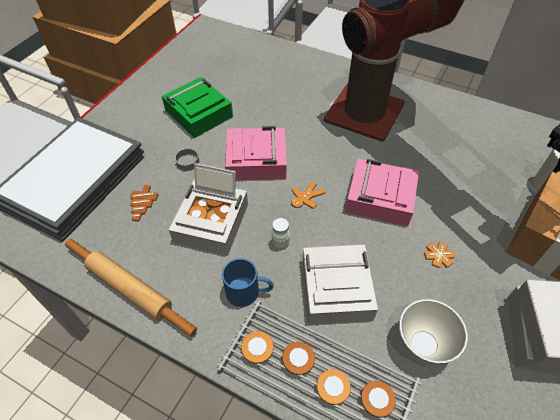

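View pics/top0.png

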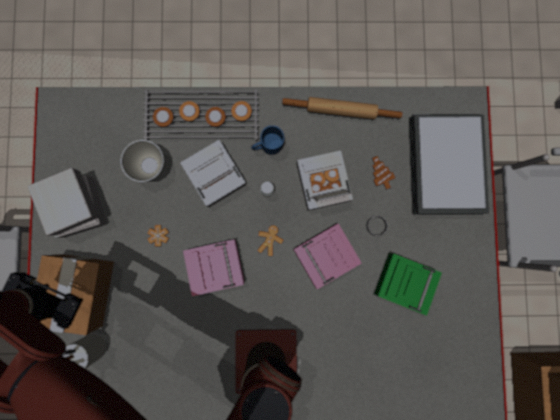

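The open white tin is at about (210,212) in the scene picture and (325,180) in the top one. Its flap stands on the robot's side. I'll enlarge both crops to measure it.

```bash
python3 - <<'E'
import cv2,numpy as np
a=cv2.imread("pics/scene0.png")[150:260,155:260];b=cv2.imread("pics/top0.png")[140:220,285:365]
a=cv2.resize(a,None,fx=5,fy=5,interpolation=cv2.INTER_CUBIC);cv2.imwrite("pics/a.png",a)
b=cv2.resize(b,None,fx=7,fy=7,interpolation=cv2.INTER_CUBIC);b=cv2.convertScaleAbs(b,alpha=1.3);cv2.imwrite("pics/b.png",b)
E
```

```text
(no output)
```

View pics/a.png

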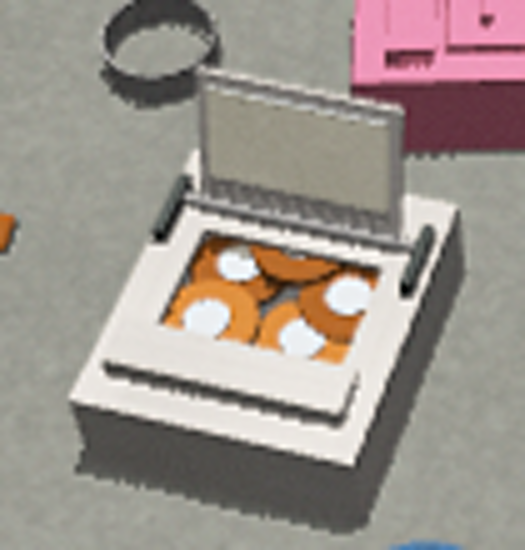

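View pics/b.png

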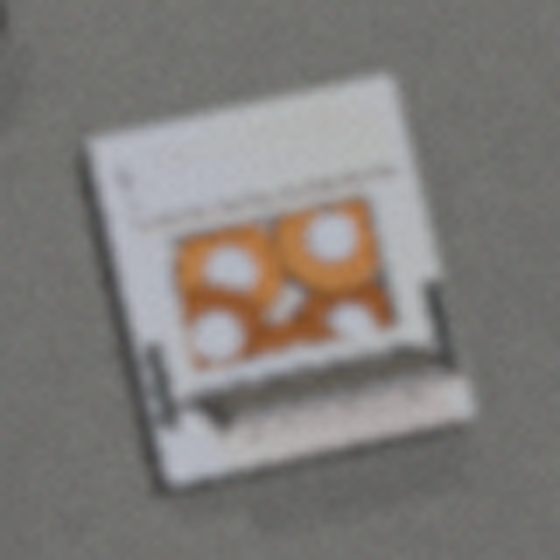

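The crops give the deck corners: scene crop (72,402), (352,466), (460,205), (195,150), top crop (88,140), (390,75), (475,415), (168,490). The flap's free edge runs (202,70)–(403,105) in the scene crop. I'll fit the pose from these.

```bash
cat > fit.py <<'E'
import numpy as np
from cell import get_image,status
from scipy.optimize import least_squares
from scipy.spatial.transform import Rotation as Ro
C={n:get_image(n) for n in("scene","top")}
def proj(n,X):
    d=C[n];c=d["R"]@X+d["t"];p=d["K"]@c;return p[:2]/p[2]
def w(p,X): c,s=np.cos(p[2]),np.sin(p[2]);return np.array([p[0]+c*X[0]-s*X[1],p[1]+s*X[0]+c*X[1],X[2]])
def flap(a,l,y,h=0,sl=0): return np.array([-.05+sl+l*np.cos(a)-h*np.sin(a),y,.065+l*np.sin(a)+h*np.cos(a)])
E
python3 - <<'E'
from fit import *
S=lambda u,v:np.array([155+u/5-.4,150+v/5-.4]);T=lambda u,v:np.array([285+u/7-.43,140+v/7-.43])
P=[("scene",S(72,402),(.085,-.075,.06)),("scene",S(352,466),(.085,.075,.06)),("scene",S(460,205),(-.085,.075,.06)),("scene",S(195,152),(-.085,-.075,.06)),
("top",T(88,140),(.085,.075,.06)),("top",T(393,75),(.085,-.075,.06)),("top",T(475,415),(-.085,-.075,.06)),("top",T(168,490),(-.085,.075,.06))]
f=lambda p:np.concatenate([proj(n,w(p,np.array(X)))-u for n,u,X in P])
s=least_squares(f,[.5,-.15,.2],loss="soft_l1");print(s.x,s.fun.reshape(-1,2).round(1))
for pr in (s.x,):
  g=lambda q:np.concatenate([proj("scene",w(pr,flap(q[0],.082,y)))-u for y,u in((-.055,S(202,72)),(.055,S(403,107)))])
  q=least_squares(g,[1.7]);print(q.x,q.fun)
p=s.x
st=status.read_state();R=Ro.from_quat(np.roll(st["ee_rot"],-1)).as_matrix();print("tool",R.round(3))
for k,X in dict(ridgeup=flap(1.9,.0595,0,.01),edge=flap(1.9,.082,0),ridgeflat=flap(0,.0595,0,.01),lip=(.038,0,.071)).items(): print(k,w(p,X).round(4))
E
```

```text
[ 0.60275504 -0.20160528  0.21818408] [[-0.7 -0.4]
 [ 0.2 -0.1]
 [-0.2  0. ]
 [-0.  -0.5]
 [-0.4  0.2]
 [-0.6 -0.2]
 [-0.2  0.2]
 [-0.1 -0.5]]
[1.85945554] [-0.78594749 -0.99229367  0.06995751  0.38499814]
tool [[-0.913  0.408 -0.001]
 [ 0.408  0.913 -0.001]
 [ 0.    -0.001 -1.   ]]
ridgeup [ 0.5259 -0.2186  0.1181]
edge [ 0.5281 -0.2182  0.1426]
ridgeflat [ 0.612  -0.1995  0.075 ]
lip [ 0.6399 -0.1934  0.071 ]
```

```bash
python3 -m creep '[[0,-0.25,-0.28,0,0,0,0],[0,-0.5,-0.56,0,0,0,0],[0,-0.7,-0.8,0,0,0,0],[0,-0.87,-1,0,0,0,0],[0,-0.87,-1,0,0,0,0]]' && python3 -m creep '[[0,-0.25,-0.28,0,0,0,-0.09],[0,-0.5,-0.56,0,0,0,-0.18],[0,-0.7,-0.8,0,0,0,-0.27],[0,-0.87,-1,0,0,0,-0.36],[0,-0.87,-1,0,0,0,-0.405],[0,-0.87,-1,0,0,0,-0.405]]'
cat > go.py <<'E'
# tin-frame TCP pose and, for target (x,y,z) tin, the tool-frame shift in row units
import sys,numpy as np
from cell import status
from scipy.spatial.transform import Rotation as Ro
p=np.array([.60275,-.2016,.2182]);s=status.read_state()
M=Ro.from_euler("z",p[2]).as_matrix();R=Ro.from_quat(np.roll(s["ee_rot"],-1)).as_matrix()
X=M.T@(s["ee_pos"]-[p[0],p[1],0]);print("clock",round(s["clock"],2),"tinTCP",X.round(4),"F(tin)",(M.T@s["wrist_force"]).round(2))
rv=Ro.from_matrix(R.T@M@np.diag([-1,1,-1.])).as_rotvec();print("turn",(rv/(np.pi/2)).round(3),"q",s["joint_pos"].round(2))
for a in sys.argv[1:]: print(a,(R.T@M@(np.array(eval(a))-X)/.15).round(3))
E
python3 go.py "(-.135,0,.22)" "(-.135,0,.105)"
```

```text
clock: 0.7
ee_pos: [0.3142, 0.3757, 0.222]
ee_rot: [0.0, 0.211, 0.977, -0.001]
wrist_force: [-0.4, -0.0, -0.7]
opening: 0.0549
grasp_force: 0.0
clock: 1.3
ee_pos: [0.3718, 0.188, 0.2227]
ee_rot: [0.0, -0.107, 0.994, -0.0]
wrist_force: [0.8, 0.8, 0.3]
opening: 0.0069
grasp_force: 0.0
clock 1.3 tinTCP [-0.1411  0.4303  0.2227] F(tin) [0.92 0.63 0.3 ]
turn [-0.     0.    -0.002] q [ 0.28 -0.3   2.03 -0.    1.41 -1.51]
(-.135,0,.22) [-0.05  -2.869  0.02 ]
(-.135,0,.105) [-0.05  -2.868  0.787]
```

```bash
python3 -m creep '[[0,0,-0.32,0,0,0,0],[0,-0.02,-0.64,0,0,0,0],[0,-0.03,-0.96,0,0,0,0]]' && python3 -m creep '[[0,0,-0.32,0,0,0,0],[0,-0.01,-0.64,0,0,0,0],[0,-0.02,-0.96,0,0,0,0]]' && python3 -m creep '[[0,0,-0.32,0,0,0,0],[0,0,-0.64,0,0,0,0],[0,0,-0.95,0,0,0,0],[0,0,-0.95,0.3,0,0,0],[0,0,-0.95,0.6,0,0,0],[0,0,-0.95,0.787,0,0,0],[0,0,-0.95,0.787,0,0,0],[0,0,-0.95,0.787,0,0,0]]'
python3 go.py "(-.12,0,.105)"
python3 - <<'E'
from fit import *
import cv2
cv2.imwrite("pics/c.png",cv2.resize(C["scene"]["frame"][110:260,140:340,::-1],None,fx=4,fy=4,interpolation=cv2.INTER_CUBIC))
E
```

```text
clock: 1.6
ee_pos: [0.4066, 0.0503, 0.2228]
ee_rot: [0.001, -0.108, 0.994, 0.0]
wrist_force: [1.5, -0.2, 0.2]
opening: 0.0005
grasp_force: 0.0
clock: 1.9
ee_pos: [0.4407, -0.0905, 0.2228]
ee_rot: [0.001, -0.107, 0.994, 0.0]
wrist_force: [1.3, 0.0, -0.3]
opening: 0.0008
grasp_force: 0.0
clock: 2.7
ee_pos: [0.471, -0.2281, 0.1047]
ee_rot: [-0.0, -0.107, 0.994, 0.0]
wrist_force: [0.4, -0.7, -0.2]
opening: 0.0006
grasp_force: 0.0
clock 2.7 tinTCP [-0.1344  0.0026  0.1047] F(tin) [ 0.26 -0.81 -0.22]
turn [ 0.    -0.    -0.002] q [-0.6   0.1   1.9   0.    1.15 -2.39]
(-.12,0,.105) [-0.096 -0.017 -0.002]
```

View pics/c.png

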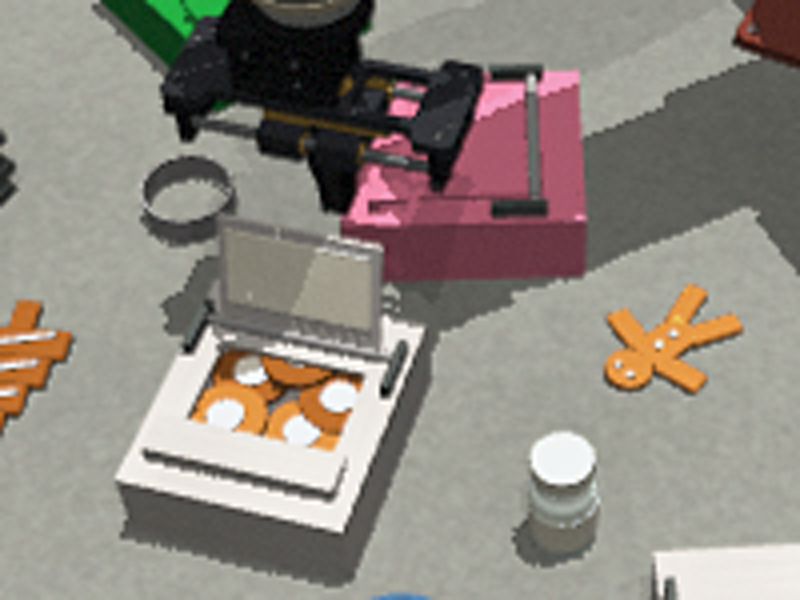

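The flap stands upright and the shut fingers are behind it at about (335,200). I'll start folding.

```bash
python3 -m creep '[[0,-0.1,-0.017,0,0,0,0],[0,-0.2,-0.017,0,0,0,0],[0,-0.27,-0.017,0,0,0,0],[0,-0.34,-0.017,0,0,0,0],[0,-0.4,-0.017,0,0,0,0],[0,-0.45,-0.017,0,0,0,0],[0,-0.5,-0.017,0,0,0,0],[0,-0.55,-0.017,0,0,0,0],[0,-0.6,-0.017,0,0,0,0],[0,-0.6,-0.017,0,0,0,0]]' >/dev/null
python3 go.py "(-.0325,0,.0947)" "(-.0226,0,.081)" "(-.0195,0,.07)" "(-.0195,0,.066)"
python3 - <<'E'
from fit import *
import cv2
cv2.imwrite("pics/d.png",cv2.resize(C["scene"]["frame"][130:260,150:280,::-1],None,fx=4,fy=4,interpolation=cv2.INTER_CUBIC))
E
```

```text
clock 3.8 tinTCP [-0.0445 -0.0007  0.1043] F(tin) [-0.4   0.34 -0.8 ]
turn [ 0.     0.    -0.002] q [-0.49  0.27  1.7   0.    1.17 -2.28]
(-.0325,0,.0947) [-0.08   0.005  0.064]
(-.0226,0,.081) [-0.146  0.005  0.155]
(-.0195,0,.07) [-0.167  0.005  0.228]
(-.0195,0,.066) [-0.167  0.005  0.255]
```

View pics/d.png

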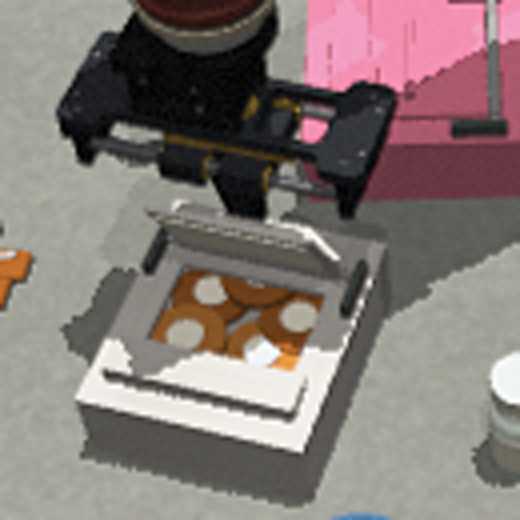

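The flap is partly folded, with its edge at (150,212)–(335,258), and the fingertip is behind the ridge. The tin hasn't moved. I'll continue down the arc.

```bash
python3 -m creep '[[0,-0.04,0.005,0.03,0,0,0],[0,-0.08,0.005,0.064,0,0,0],[0,-0.115,0.005,0.11,0,0,0],[0,-0.146,0.005,0.155,0,0,0],[0,-0.16,0.005,0.19,0,0,0],[0,-0.167,0.005,0.228,0,0,0],[0,-0.167,0.005,0.245,0,0,0],[0,-0.167,0.005,0.255,0,0,0],[0,-0.167,0.005,0.255,0,0,0]]' >/dev/null
python3 go.py
python3 - <<'E'
from fit import *
import cv2
cv2.imwrite("pics/e.png",cv2.resize(C["scene"]["frame"][130:260,150:280,::-1],None,fx=4,fy=4,interpolation=cv2.INTER_CUBIC))
E
```

```text
clock 4.8 tinTCP [-0.0198 -0.0001  0.0672] F(tin) [-0.62  1.82  7.54]
turn [ 0.     0.    -0.002] q [-0.47  0.36  1.67  0.    1.12 -2.25]
```

View pics/e.png

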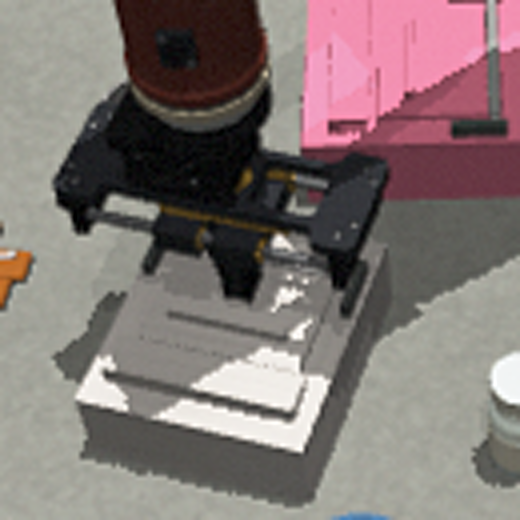

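The flap is flat, held with 7.5 N, and the fingertip sits on the plain face at (240,290), behind the ridge (165–310, 315–338). Next I'll slide forward to the ridge and push.

```bash
python3 -m creep '[[0,-0.03,0,0,0,0,0],[0,-0.06,0,0,0,0,0],[0,-0.09,0,0,0,0,0],[0,-0.11,0,0,0,0,0],[0,-0.11,0,0,0,0,0]]' >/dev/null; python3 go.py
python3 -m creep '[[0,-0.02,0,0,0,0,0],[0,-0.04,0,0,0,0,0],[0,-0.06,0,0,0,0,0],[0,-0.08,0,0,0,0,0],[0,-0.08,0,0,0,0,0]]' >/dev/null; python3 go.py
```

```text
clock 5.4 tinTCP [-0.0035 -0.0001  0.0672] F(tin) [-0.76  0.95  7.96]
turn [ 0.    -0.    -0.002] q [-0.45  0.39  1.63  0.    1.13 -2.24]
clock 5.9 tinTCP [ 0.0073 -0.0006  0.0671] F(tin) [-4.82  0.27 10.04]
turn [-0.    -0.001 -0.002] q [-0.44  0.41  1.6  -0.    1.14 -2.23]
```

```bash
python3 -m creep '[[0,-0.02,0,0,0,0,0],[0,-0.035,0,0,0,0,0],[0,-0.05,0,0,0,0,0],[0,-0.06,0,0,0,0,0],[0,-0.06,0,0,0,0,0]]' >/dev/null; python3 go.py
python3 -m creep '[[0,-0.01,0,0,0,0,0],[0,-0.015,0,0,0,0,0],[0,-0.015,0,0,0,0,0]]' >/dev/null; python3 go.py
python3 - <<'E'
from fit import *
import cv2
cv2.imwrite("pics/f.png",cv2.resize(C["scene"]["frame"][130:260,150:280,::-1],None,fx=4,fy=4,interpolation=cv2.INTER_CUBIC))
E
```

```text
clock 6.4 tinTCP [ 0.0161 -0.0007  0.067 ] F(tin) [-5.36 -0.53  8.5 ]
turn [-0.    -0.002 -0.002] q [-0.43  0.43  1.58 -0.    1.14 -2.22]
clock 6.7 tinTCP [ 0.0175 -0.0007  0.0669] F(tin) [-7.64 -0.37  9.61]
turn [ 0.    -0.003 -0.002] q [-0.43  0.43  1.57 -0.    1.14 -2.21]
```

View pics/f.png

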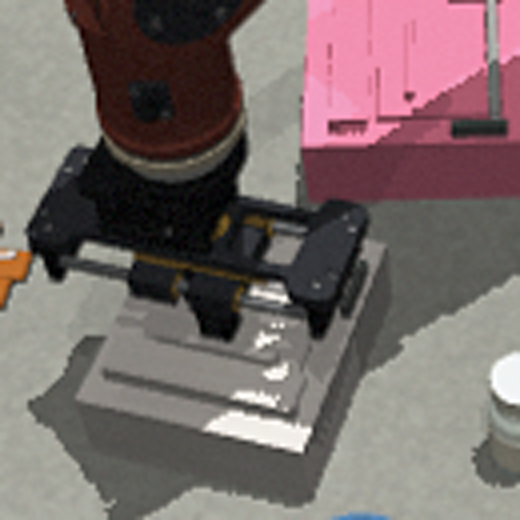

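The flap is beneath the lip and the tin is still in place, its front corner at (305,453) as before. I'll nudge on in small steps until the stop is felt.

```bash
python3 -m creep '[[0,-0.007,0,0,0,0,0],[0,-0.007,0,0,0,0,0]]' >/dev/null; python3 go.py
python3 -m creep '[[0,-0.005,0,0,0,0,0],[0,-0.005,0,0,0,0,0]]' >/dev/null; python3 go.py
```

```text
clock 7.0 tinTCP [ 0.0176 -0.0008  0.0668] F(tin) [-11.06  -0.06  12.5 ]
turn [ 0.    -0.004 -0.002] q [-0.43  0.43  1.57 -0.    1.15 -2.21]
clock 7.2 tinTCP [ 0.0177 -0.0007  0.0667] F(tin) [-14.73  -0.78  13.76]
turn [ 0.    -0.005 -0.002] q [-0.43  0.43  1.57 -0.    1.15 -2.21]
```

The fingertip has hit the hard stop: 14.7 N with no further travel. I'll unload and lift straight off.

```bash
python3 -m creep '[[0,0.01,0,-0.005,0,0,0],[0,0.013,0,-0.02,0,0,0],[0,0.013,0,-0.1,0,0,0],[0,0.013,0,-0.3,0,0,0],[0,0.013,0,-0.6,0,0,0],[0,0.013,0,-0.9,0,0,0],[0,0.3,0,-0.9,0,0,0],[0,0.6,0,-0.9,0,0,0],[0,0.95,0,-0.9,0,0,0],[0,0.95,0,-0.9,0,0,0]]' >/dev/null; python3 go.py
python3 -m creep '[[0,0.3,0,0,0,0,0],[0,0.6,0,0,0,0,0],[0,0.6,0,0,0,0,0],[0,0.6,0,0,0,0,0]]' >/dev/null; python3 go.py
python3 - <<'E'
from fit import *
import cv2
f=lambda n,a,b,c,d,k:cv2.resize(C[n]["frame"][a:b,c:d,::-1],(k,500),interpolation=cv2.INTER_CUBIC)
cv2.imwrite("pics/g.png",np.hstack([f("scene",150,260,155,260,400),f("top",140,220,285,365,400)]))
E
```

```text
clock 8.2 tinTCP [-0.1257  0.0018  0.2003] F(tin) [ 0.58  0.63 -0.63]
turn [ 0.002 -0.002 -0.003] q [-0.59  0.02  1.79 -0.    1.34 -2.37]
clock 8.6 tinTCP [-0.2108  0.      0.2022] F(tin) [ 0.96 -0.01 -0.15]
turn [-0.001  0.001 -0.003] q [-0.73 -0.15  1.95  0.    1.34 -2.51]
```

View pics/g.png

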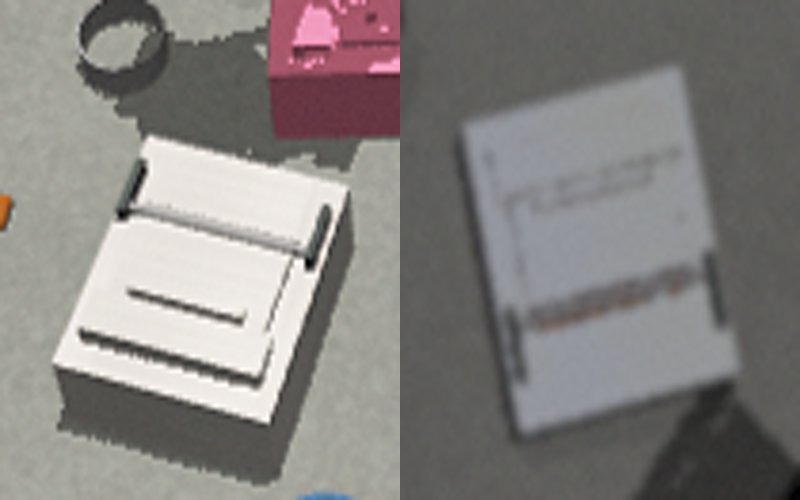

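The flap stays shut with its edge beneath the lip, and the tin's front corner is unmoved at (270,423). Before handing in, I'll check the ridge position by projection.

```bash
python3 - <<'E'
from fit import *
p=[.60275,-.2016,.2182]
for sl in(.016,.019,.022):
  print(sl,[((proj("scene",w(p,np.array([-.05+sl+.063,y,.073])))-[155,150]+.4)*[400/105,500/110]).round(1).tolist() for y in(-.04,.04)])
E
```

```text
0.016 [[131.1, 283.5], [244.7, 313.8]]
0.019 [[129.4, 287.7], [243.2, 318.0]]
0.022 [[127.7, 291.9], [241.6, 322.3]]
```

The ridge seen at (128,292)–(242,321) matches a slide of 22 mm, so the flap is fully home.

```bash
python3 -c "from cell import ticket;print(ticket.close_job())"
```

```text
the job is handed in; nothing more can be done
None
```

The open tin's flap is folded flat, pushed fully home beneath the retaining lip and staying shut; the tin did not move, nothing else was touched, and the job is handed in at about 9 s.

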